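# Lay deck slats flat on a model base

### The arm

A 6-joint arm with a two-finger parallel gripper is mounted at the origin on the work surface. World frame = base frame: x ahead of the robot, y to its left, z up, the work surface at z = 0. Lengths are in mm, angles in rad, forces in N, time in s.
With the tool pointing down it reaches from about 300 to 775 mm from the base axis. Payload 14.6 kg.
Tool frame: the origin (TCP) lies between the finger pads; the fingertips stand 22 mm ahead of it and the grasp point (between the pads) lies 3 mm ahead of it (manip.tcp_to_tips is the distance from the TCP to the fingertips, in mm); y points along the fingers, z is the direction in which the jaws open and shut, and the axes are right-handed (so a half turn about y gives the same grasp; the last joint's range is limited). The gripper opens to 94 mm and grips with 3 to 60 N. Pads are 16 mm wide; open, the fingers measure 119 mm over their backs; the gripper's body (75 mm by 177 mm) begins 78 mm behind the grasp point.
Start: joints at [-1.335, 0.3, 1.521, -0, 1.321, -0.067], TCP at [164, -524.97, 227.446] pointing down, gripper open.
Joint ranges: [-3.03, 3.03], [-0.79, 2.21], [0.23, 2.52], [-1.04, 4.18], [0, 3.07], [-2.55, 2.55]. Speed limits (rad/s): [2.22, 2.22, 2.57, 3.14, 3.14, 3.14].

### API

Orientations are given as [roll, pitch, yaw] about the fixed x, y, z axes, in that order (R = Rz(yaw) Ry(pitch) Rx(roll)).
In Python, from cell import manip gives the robot as it stands.
- The arm moves only by the shell command python3 -m jog 'ROWS' [OPENING] [FORCE]. ROWS is JSON, one flat list of numbers, 6 for each row, row after row: the shift along the tool's x, y, z in mm, then the turn, a rotation vector about the tool's x, y, z in degrees. A call has 1 to 10 rows; each row is the pose to reach, as a shift and turn from the pose commanded when the call began, along the tool's axes at that moment; what a row does not reach only later rows make up. A row lasts 1/12 s, in which the tool goes at most 41.7 mm and 7.16 degrees, less where a joint would pass 70% of its speed; a pose out of reach is approached as far as the arm can. A call with a gripper value outside its range is refused whole. OPENING is the finger opening in mm, from 0 to 94, set as the call begins (- or left out, the last holds). The fingers move at their own pace and stop on an object; FORCE is the grip in N (left out, the last holds). Time passes only in rows, so rows that repeat a pose let the fingers close. It gives the time, the measured TCP pose, the force and the opening at its end, in the units of the state.
- manip.read_state(): the state, without advancing time (a new reading comes with each control period).
- manip.camera(name): name is "scene" or "top" or "wrist"; returns a dict with "img" (400x640x3 uint8, red, green, blue), "intrinsics" (3x3 intrinsics, pixels), "origin" and "orientation" of the camera in the world. Camera axes: x right, y down, z forward; pixel columns grow to the right and rows downward; lengths in mm; the calibration is good to about 2 mm. The wrist camera is an equidistant fisheye: a pixel r from the principal point sees the ray r / f radians off the axis. A picture is of the moment at which its call begins. There is no depth.
- manip.sign_off(): hands the job in, once; it reports no verdict.
Trained networks look in a picture, given as the dict that the camera call returned (one of the last four; its "shot" number tells which), for a name from the list of things; names that differ only in an ending like _2 or _b are one class to them, and where a whole thing is asked for, a point or a joint stands for the part that bears it (a point fixed in the world has none). Each returns a list of dicts, best first, with "score" (0 to 1); they miss things now and then, are a little off and sometimes report something else, mostly with a low value. They report only what shows in the picture. A call takes as long as a camera call. They do not tell look-alikes from the thing itself.
- manip.masks_of(thing, picture): "pixels" (400x640 bool, what is visible of it) and "xy" ([column, row] in pixels, amid what is visible of it).
- manip.tip_of(thing, picture): "xy" ([column, row] in pixels: a listed point, or the origin of a listed thing).
The state is a dict: "clock": time; "joints": joint angles; "qd": joint speeds; "effort": joint torques, N m; "eef_pos": TCP position; "eef_rot": TCP orientation; "wrist_force": force on the tool from outside, world axes, zero at the start; "moment": the same for the moment, N m; "finger_gap": finger opening in mm.
Only numpy, scipy, OpenCV 4.12 (cv2) and the standard library are available. Lean on these libraries where they do the work, as an engineer would, in place of code of your own. Each camera call takes 0.05 s, during which the arm holds its last target.

### The job

The two wooden slats standing on their long edges on the white model base are its next deck boards. Tip both over to lie flat on the board and slide them up tight and parallel against the dark edge strip: one slat flush against the strip, the other flush against the first slat (either order; their ends need not be level, but keep them wholly on the board). Leave the glue pot, sanding block and twine spool where they are.

Things in the scene. Friction and masses are not known exactly. Their poses are not given: they have to be found in the camera images.
- base_board: white model base board, fixed to the table, 300 mm (x) by 460 mm (y) by 10 mm thick, its top 10 mm above the table. Origin: centre of its underside, at table height. Its y runs along the dark edge strip, its x points from the open side (nearer the robot) towards the strip; z up
- strip_face (a point): middle of the foot of the dark edge strip's face that the slats are pushed against, 120 mm along the board's x from its origin, at the height of the board's top. The strip is a fixed dark wooden bar, 400 mm long along the board's y, 18 mm wide, rising 20 mm above the board's top. Axes as the board's
- slat_a: loose slat, pale wood, the one nearer the strip, 200 x 32 x 12 mm, about 55 g; starts standing on a long narrow edge (12 mm wide, 32 mm tall) on the board; tips easily when pushed near its top. Origin: centre of the long edge it first stands on. x = thickness (level at the start, upright once flat), y = length, z = across its 32 mm width (up at the start)
- slat_a_mid (a point): centre of the pale slat's volume; axes as the slat's
- slat_b: loose slat, brown wood, nearer the robot, roughly 95 mm behind the pale one, 200 x 32 x 12 mm, about 55 g; starts standing on a long narrow edge (12 mm wide, 32 mm tall) on the board; tips easily when pushed near its top. Origin: centre of the long edge it first stands on. x = thickness (level at the start, upright once flat), y = length, z = across its 32 mm width (up at the start)
- slat_b_mid (a point): centre of the brown slat's volume; axes as the slat's
- glue_pot: loose little jar with a red cap, 34 mm diameter, 60 mm tall, standing on one end (+y or -y) of the base board; origin under its centre
- sanding_block: loose cork block, 60 by 32 by 24 mm, lying on the other end of the base board, long side along x; origin under its centre
- twine_spool: loose spool of straw-coloured twine, 94 mm diameter, 86 mm tall, standing on the table to the left; origin under its centre
There are look-alikes about, which are no part of the job. Leave any blue or turquoise look-alike of the slat_a alone.

How it is judged (in metres and radians):
At the end, for the whole second after the job is handed in: Both slats lie at rest flat on the board, wholly on it, parallel to the edge strip within 3 degrees; one has its centre line 16 mm from the strip's face (up to 6 mm more is allowed), the other 48 mm (up to 10 mm more) (angle between the x axis of each of slat_a, slat_b and the z axis of base_board, either way round below 0.12 rad and angle between the y axis of each of slat_a, slat_b and the y axis of base_board, either way round below 0.05 rad and z of slat_a_mid in the frame of base_board between 0.012 and 0.02 m and y of slat_a_mid in the frame of base_board between -0.13 and 0.13 m and linear speed of each of slat_a, slat_b below 0.01 m/s and z of slat_b_mid in the frame of base_board between 0.012 and 0.02 m and y of slat_b_mid in the frame of base_board between -0.13 and 0.13 m and ((x of slat_a_mid in the frame of base_board between 0.098 and 0.108 m and x of slat_b_mid in the frame of base_board between 0.062 and 0.076 m) or (x of slat_b_mid in the frame of base_board between 0.098 and 0.108 m and x of slat_a_mid in the frame of base_board between 0.062 and 0.076 m))); the robot touches nothing.
It fails at once if the glue pot is knocked away or over (distance of glue_pot from where it was at the start of the episode above 0.03 m or angle between glue_pot's own z axis and vertical above 0.5 rad).
It fails at once if the sanding block is knocked away or over (distance of sanding_block from where it was at the start of the episode above 0.03 m or angle between sanding_block's own z axis and vertical above 0.5 rad).
It fails at once if the twine spool is knocked away or over (distance of twine_spool from where it was at the start of the episode above 0.03 m or angle between twine_spool's own z axis and vertical above 0.5 rad).
It also fails if it takes over 48 s, if anything falls off the work surface, if the arm or the gripper's body presses on something with over 40 N, if the wrist force passes 120 N, or if a joint passes its speed limit or range.

## Working session

There is one attempt and no reset: what is moved stays moved. The work goes in short steps, Python scripts to look and compute and a shell command to move; the robot and the scene stay as the last step left them, time stands still between calls to the robot, and variables do not carry over. Pictures are saved under pics/ and viewed, and the job is handed in when it is done.

```bash
mkdir -p pics; ls; python3 - <<'E'
from cell import manip
import cv2
s=manip.read_state(); print({k:s[k] for k in('clock','eef_pos','eef_rot','finger_gap','wrist_force')})
for n in("scene","top"):
    c=manip.camera(n); print(n,c["intrinsics"],c["origin"],c["orientation"])
    cv2.imwrite(f"pics/{n}0.png",c["img"][:,:,::-1])
E
```

```text
pics
{'clock': 0.0, 'eef_pos': array([ 163.94842992, -524.73800387,  226.87721475]), 'eef_rot': array([-1.57198191e+00,  8.52752389e-05, -2.83877676e+00]), 'finger_gap': 93.69334884057007, 'wrist_force': array([-0.30476471,  0.20840558,  0.68189129])}
scene [[520.73473501   0.         323.40030892]
 [  0.         520.73473501 201.85547218]
 [  0.           0.           1.        ]] [1103.30754533  857.00412604  688.6572135 ] [-2.15558782 -0.01544349  2.44897615]
top [[366.26583454   0.         318.40084477]
 [  0.         366.26583454 198.46144701]
 [  0.           0.           1.        ]] [ 414.32711663   92.71638785 1044.74499759] [-3.09304874  0.01362529 -1.56937069]
```

View pics/top0.png

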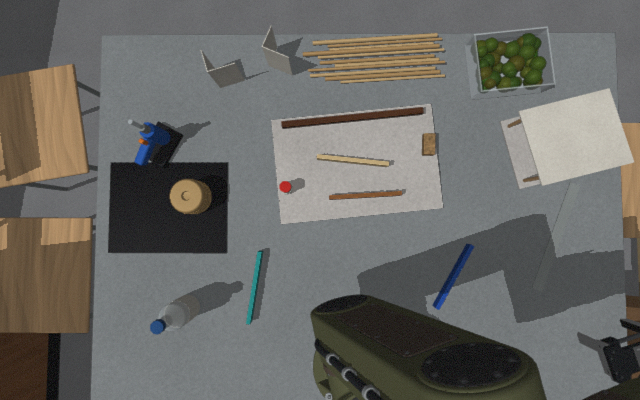

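View pics/scene0.png

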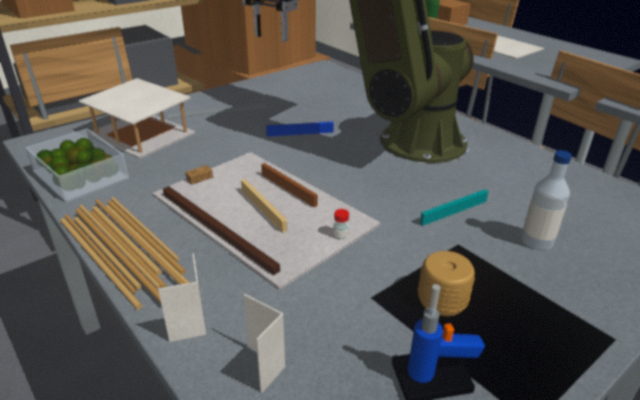

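```bash
cat > h.py <<'E'
import numpy as np, cv2
from scipy.spatial.transform import Rotation as R
def rot(e): return R.from_euler('xyz',e).as_matrix()
def proj(c,P):
    P=np.atleast_2d(P); q=(P-c['origin'])@rot(c['orientation'])
    K=c['intrinsics']; p=q@np.array(K).T; return p[:,:2]/p[:,2:]
def unproj(c,uv,z):
    uv=np.atleast_2d(uv).astype(float); K=np.array(c['intrinsics'])
    d=np.c_[uv,np.ones(len(uv))]@np.linalg.inv(K).T@rot(c['orientation']).T
    o=np.array(c['origin']); return o+d*((z-o[2])/d[:,2:])
def rect(m):
    m=m.astype(np.uint8); cs,_=cv2.findContours(m,cv2.RETR_EXTERNAL,cv2.CHAIN_APPROX_NONE)
    return max(cs,key=cv2.contourArea)
E
python3 - <<'E'
from cell import manip
from h import *
for n in("top","scene"):
    c=manip.camera(n)
    for t in("base_board","slat_a","slat_b","glue_pot","sanding_block","twine_spool"):
        for d in manip.masks_of(t,c)[:5]:
            ct=rect(d["pixels"]); r=cv2.minAreaRect(ct)
            w=[unproj(c,p,10)[0,:2].round(0).tolist() for p in cv2.boxPoints(r)]
            print(n,t,round(d["score"],2),np.round(d["xy"]),"px",np.round(cv2.boxPoints(r)).tolist(),"w",w)
    for t in("strip_face","slat_a_mid","slat_b_mid","slat_a","slat_b","base_board","glue_pot"):
        for d in manip.tip_of(t,c)[:3]: print(n,'tip',t,round(d["score"],2),np.round(d["xy"],1),unproj(c,d["xy"],26 if 'mid' in t else 10)[0].round(1))
    cv2.imwrite(f"pics/{n}_crop.png",cv2.resize(c["img"][80:240,250:460] if n=="top" else c["img"][140:290,140:390],None,fx=3.2,fy=3.2,interpolation=cv2.INTER_CUBIC)[:,:,::-1])
E
```

```text
top base_board 0.6 [355. 164.] px [[270.0, 118.0], [432.0, 103.0], [443.0, 208.0], [281.0, 224.0]] w [[694.0, 245.0], [739.0, -218.0], [437.0, -243.0], [392.0, 213.0]]
top slat_a 0.92 [369. 194.] px [[330.0, 194.0], [400.0, 191.0], [400.0, 196.0], [330.0, 200.0]] w [[476.0, 75.0], [487.0, -123.0], [472.0, -124.0], [461.0, 74.0]]
top slat_a 0.62 [450. 277.] px [[431.0, 305.0], [466.0, 242.0], [474.0, 247.0], [439.0, 310.0]] w [[167.0, -207.0], [342.0, -307.0], [330.0, -329.0], [156.0, -229.0]]
top slat_a 0.58 [251. 288.] px [[245.0, 323.0], [257.0, 250.0], [264.0, 251.0], [252.0, 324.0]] w [[118.0, 311.0], [319.0, 279.0], [316.0, 261.0], [115.0, 293.0]]
top slat_a 0.58 [425. 142.] px [[422.0, 133.0], [434.0, 133.0], [434.0, 155.0], [422.0, 155.0]] w [[651.0, -187.0], [651.0, -221.0], [588.0, -220.0], [588.0, -187.0]]
top slat_b 0.92 [369. 194.] px [[330.0, 194.0], [400.0, 191.0], [400.0, 196.0], [330.0, 200.0]] w [[476.0, 75.0], [487.0, -123.0], [472.0, -124.0], [461.0, 74.0]]
top slat_b 0.62 [450. 277.] px [[431.0, 305.0], [466.0, 242.0], [474.0, 247.0], [439.0, 310.0]] w [[167.0, -2
[... 3549 characters left out ...]
 26. ]
scene tip slat_a_mid 0.7 [300.4 130.7] [ 269.8 -236.    26. ]
scene tip slat_a_mid 0.56 [262.1 207.9] [580.6  26.3  26. ]
scene tip slat_b_mid 0.95 [287.6 184.5] [475.6 -19.3  26. ]
scene tip slat_b_mid 0.19 [441.2 298.6] [491.5 469.4  26. ]
scene tip slat_a 0.96 [456.4 213.8] [232.5 302.7  10. ]
scene tip slat_a 0.9 [288.7 193.7] [483.5  -4.7  10. ]
scene tip slat_a 0.87 [261.2 208.3] [570.5   6.3  10. ]
scene tip slat_b 0.96 [456.4 213.8] [232.5 302.7  10. ]
scene tip slat_b 0.9 [288.7 193.7] [483.5  -4.7  10. ]
scene tip slat_b 0.87 [261.2 208.3] [570.5   6.3  10. ]
scene tip base_board 0.78 [264.6 210.6] [569.7  18.9  10. ]
scene tip glue_pot 0.85 [340.8 234.1] [491.7 195.2  10. ]
```

View pics/top_crop.png

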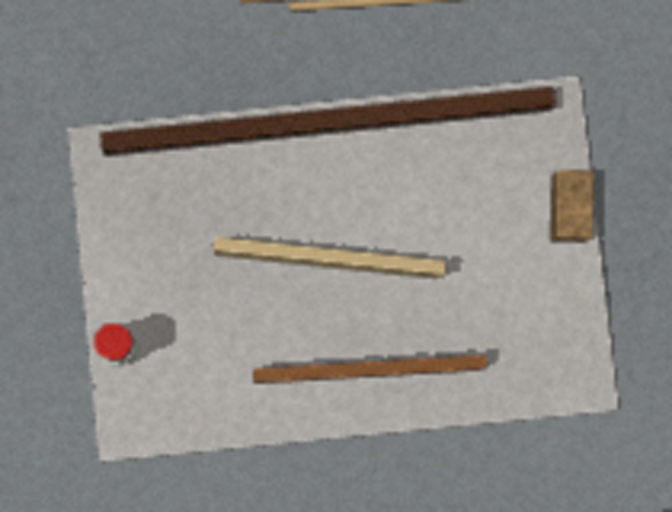

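```bash
cat >> h.py <<'E'
def fine(c,uvs,z): return unproj(c,uvs,z)
E
python3 - <<'E'
from cell import manip
from h import *
from scipy.optimize import least_squares
c=manip.camera("top"); im=c["img"].astype(int)
f=lambda a:np.array(a)/3.2+[250-.3,80-.3]
# board corners
bc=f([(68,128),(579,77),(617,409),(100,460)])
model=np.array([[150,230],[150,-230],[-150,-230],[-150,230]])
W=unproj(c,bc,10)[:,:2]
def pose(p): 
    cs,sn=np.cos(p[2]),np.sin(p[2]); return model@np.array([[cs,sn],[-sn,cs]])+p[:2]
r=least_squares(lambda p:(pose(p)-W).ravel(),[560,0,.1]); B=r.x
print("board",B,np.degrees(B[2]),r.fun.round(1))
def tob(w): 
    cs,sn=np.cos(B[2]),np.sin(B[2]); return (w[:,:2]-B[:2])@np.array([[cs,-sn],[sn,cs]])
# colour segmentation of slats tops
hsv=cv2.cvtColor(c["img"],cv2.COLOR_RGB2HSV)
roi=np.zeros(hsv.shape[:2],bool); roi[145:205,312:410]=1
m=(roi&(hsv[:,:,1]>70)).astype(np.uint8)
n,l,st,_=cv2.connectedComponentsWithStats(m)
for i in range(1,n):
    if st[i,4]<100: continue
    bx=cv2.boxPoints(cv2.minAreaRect(rect(l==i)))
    ys,xs=np.nonzero(l==i); P=unproj(c,np.c_[xs,ys],42)[:,:2]; 
    w=unproj(c,bx,42); print("slat",st[i],w[:,:2].round(0).tolist()); b=tob(P); mean=b.mean(0)
    v=np.linalg.svd(b-mean)[2][0]; print(" boardframe ctr",mean.round(1),"world",P.mean(0).round(1),"dir angle rel y deg",np.degrees(np.arctan2(-v[0]*np.sign(v[1]),abs(v[1]))).round(1),"len",np.ptp(b@v).round(1))
foot=unproj(c,f([(104,155),(554,108)]),10); print("strip foot board",tob(foot).round(1))
for n,uv,z in(("glue",(113,342),70),("sand",(573,205),34)): w=unproj(c,f(uv),z); print(n,w.round(0),tob(w).round(0))
E
```

```text
board [5.64702138e+02 1.22048765e-01 9.95368528e-02] 5.7030415703069695 [ 0.8  0.8  1.5 -0.9 -1.1 -1.4 -1.3  1.5]
slat [317 154  72  13 369] [[572.0, 112.0], [587.0, 110.0], [566.0, -86.0], [551.0, -84.0]]
 boardframe ctr [ 5.7 12.2] world [569.1  12.8] dir angle rel y deg -11.6 len 196.9
slat [329 191  73   9 326] [[473.0, 78.0], [486.0, -119.0], [473.0, -120.0], [461.0, 77.0]]
 boardframe ctr [-93.1 -13.2] world [473.4 -22.2] dir angle rel y deg -2.3 len 197.7
strip foot board [[ 121.5  199.5]
 [ 123.  -203.7]]
glue [[493. 195.  70.]] [[-52. 201.]]
sand [[ 615. -199.   34.]] [[  31. -203.]]
```

```bash
python3 -m jog '[-250,30,-200,0,12,0,-250,30,-200,0,12,0,-250,30,-200,0,12,0,-250,30,-200,0,12,0,-250,30,-200,0,12,0,-250,30,-200,0,12,0,-250,30,-200,0,12,0,-250,30,-200,0,12,0,-250,30,-200,0,12,0]' 94
cat >> h.py <<'E'
def goto(x,y,z,yaw_deg):
    """print tool-frame shift/turn from the current measured pose to (x,y,z), yaw"""
    from cell import manip
    s=manip.read_state(); Rt=rot(s['eef_rot']); d=Rt.T@(np.array([x,y,z])-s['eef_pos'])
    T=R.from_euler('xyz',[-np.pi/2,0,np.radians(yaw_deg)]).as_matrix()
    rv=np.degrees(R.from_matrix(Rt.T@T).as_rotvec())
    print("pos",s['eef_pos'].round(1),"yaw",np.degrees(s['eef_rot'][2]).round(1),"q",np.round(s['joints'],2),"t",s['clock'],"F",s['wrist_force'].round(1)); print("shift",d.round(1),"turn",rv.round(1))
E
python3 -c "
from h import *
goto(534,16,140,-185.9)"
```

```text
clock: 2.3
eef_pos: [344.8, -256.0, 197.2]
eef_rot: [-1.571, 0.0, -3.044]
wrist_force: [-1.4, -0.4, 1.1]
finger_gap: 94.1
pos [ 344.8 -256.   197.2] yaw -174.4 q [-0.72  0.06  1.88  0.    1.2   0.75] t 2.3 F [-1.4 -0.4  1.1]
shift [-214.7   57.4 -252.3] turn [ 0.  11.5 -0. ]
```

```bash
python3 -m jog '[-215,57,-252,0,11.5,0,-215,57,-252,0,11.5,0,-215,57,-252,0,11.5,0,-215,57,-252,0,11.5,0,-215,57,-252,0,11.5,0,-215,57,-252,0,11.5,0,-215,57,-252,0,11.5,0,-215,57,-252,0,11.5,0,-215,57,-252,0,11.5,0,-215,57,-252,0,11.5,0]'
python3 - <<'E'
from cell import manip
from h import *
goto(534,16,56,-185.9)
for n in("wrist","top"):
    c=manip.camera(n); cv2.imwrite(f"pics/{n}1.png",c["img"][:,:,::-1])
E
```

```text
clock: 3.13
eef_pos: [534.3, 13.1, 139.5]
eef_rot: [-1.571, -0.001, 3.037]
wrist_force: [0.9, -0.5, -0.0]
finger_gap: 94.0
pos [534.3  13.1 139.5] yaw 174.0 q [-0.04  0.36  1.66  0.    1.12  1.63] t 3.1333 F [ 0.9 -0.5 -0. ]
shift [ 0.5 83.5 -2.9] turn [ 0.  -0.1  0.1]
```

View pics/wrist1.png

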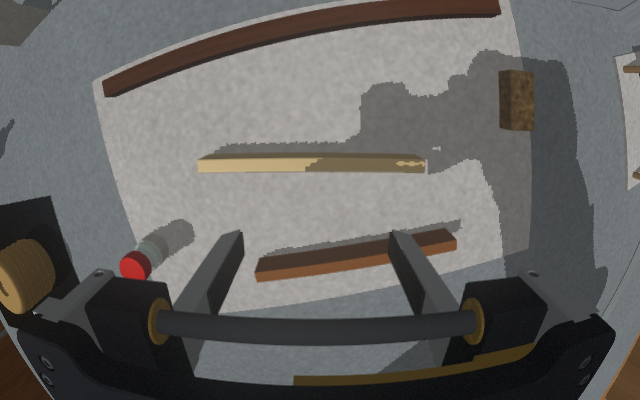

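View pics/top1.png

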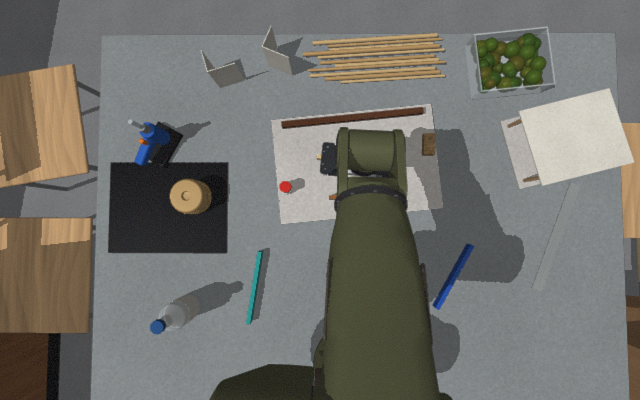

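```bash
python3 -m jog '[0,40,-3,0,0,0,0,75,-3,0,0,0,0,84,-3,0,0,0,-5,84,-3,0,0,0,-10,84,-3,0,0,0,-15,84,-3,0,0,0,-20,84,-3,0,0,0]'
python3 -m jog '[-4,0,0,0,0,0,-8,0,0,0,0,0,-12,0,0,0,0,0,-16,0,0,0,0,0,-20,0,0,0,0,0,-24,0,0,0,0,0,-27,0,0,0,0,0,-27,0,0,0,0,0,-27,0,0,0,0,0]'
python3 - <<'E'
from cell import manip
from h import *
c=manip.camera("wrist"); cv2.imwrite(f"pics/w2.png",c["img"][:,:,::-1])
goto(534,16,56,-185.9)
E
```

```text
clock: 3.82
eef_pos: [555.4, 11.8, 58.5]
eef_rot: [-1.571, 0.003, 3.034]
wrist_force: [-0.2, 0.3, 0.7]
finger_gap: 94.0
clock: 4.57
eef_pos: [580.6, 9.4, 56.3]
eef_rot: [-1.571, -0.0, 3.034]
wrist_force: [0.3, 0.5, -0.1]
finger_gap: 93.7
pos [580.5   9.4  56.4] yaw 173.9 q [-0.05  0.56  1.58  0.    1.    1.63] t 4.6167 F [ 0.2  0.3 -0.5]
shift [46.9  0.4 -1.6] turn [-0.  -0.2  0. ]
```

View pics/w2.png

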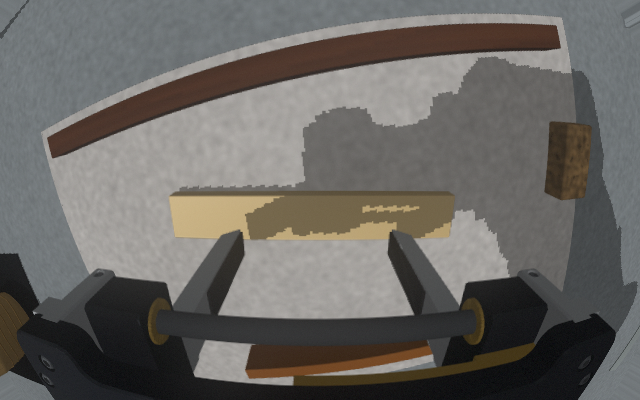

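```bash
python3 -m jog '[15,0,0,0,-2,0,30,0,0,0,-6,0,42,0,0,0,-12,0,42,0,0,0,-12,0,42,10,0,0,-12,0,42,19,0,0,-12,0,42,19,0,0,-12,0,42,19,0,0,-12,0]'
python3 - <<'E'
from h import *
goto(643,20,37,-174.3)
from cell import manip
c=manip.camera("wrist"); cv2.imwrite(f"pics/w3.png",c["img"][:,:,::-1])
E
```

```text
clock: 5.28
eef_pos: [538.8, 13.8, 36.4]
eef_rot: [-1.571, -0.002, -3.041]
wrist_force: [0.0, -0.5, -0.2]
finger_gap: 94.2
pos [538.8  13.8  36.4] yaw -174.2 q [-0.04  0.51  1.71 -0.    0.92  1.43] t 5.2833 F [ 0.  -0.5 -0.2]
shift [-104.3   -0.8    4.3] turn [0.  0.1 0.1]
```

View pics/w3.png

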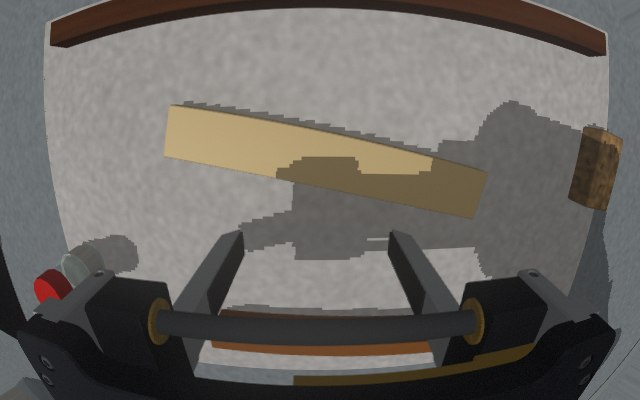

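```bash
python3 -m jog '[-8,0,0,0,0,0,-16,0,0,0,0,0,-24,0,0,0,0,0,-32,0,0,0,0,0,-40,0,0,0,0,0,-48,0,0,0,0,0,-56,0,0,0,0,0,-64,0,0,0,0,0,-72,0,0,0,0,0,-80,0,0,0,0,0]'
python3 - <<'E'
from h import *
goto(643,20,37,-174.3)
from cell import manip
c=manip.camera("wrist"); cv2.imwrite(f"pics/w4.png",c["img"][:,:,::-1])
E
```

```text
clock: 6.17
eef_pos: [619.2, 22.1, 37.4]
eef_rot: [-1.571, -0.0, -3.039]
wrist_force: [0.4, -1.0, 1.1]
finger_gap: 94.2
pos [619.2  22.1  37.4] yaw -174.1 q [-0.02  0.66  1.47  0.    1.02  1.45] t 6.1667 F [ 0.4 -1.   1.1]
shift [-23.5   0.4   4.6] turn [0.  0.2 0. ]
```

View pics/w4.png

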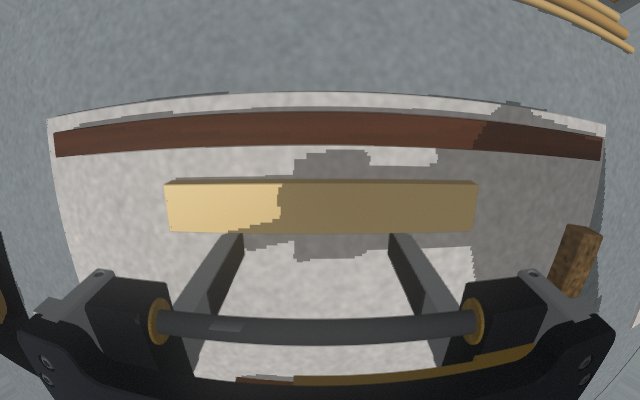

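Aligned and parallel. Closing the remaining ~24 mm slowly, watching the force.

```bash
python3 -m jog '[-5,0,0,0,0,0,-10,0,0,0,0,0,-14,0,0,0,0,0,-17,0,0,0,0,0,-19,0,0,0,0,0,-20,0,0,0,0,0,-20,0,0,0,0,0]'
python3 -m jog '[-1,0,0,0,0,0,-2,0,0,0,0,0,-2,0,0,0,0,0]'
python3 - <<'E'
from h import *
goto(643,20,37,-174.3)
from cell import manip
c=manip.camera("wrist"); cv2.imwrite(f"pics/w5.png",c["img"][:,:,::-1])
E
```

```text
clock: 6.8
eef_pos: [638.4, 24.0, 37.4]
eef_rot: [-1.571, 0.0, -3.04]
wrist_force: [0.6, 1.0, 0.0]
finger_gap: 93.8
clock: 7.05
eef_pos: [640.4, 24.2, 37.5]
eef_rot: [-1.571, 0.0, -3.04]
wrist_force: [0.2, -0.1, -0.4]
finger_gap: 94.4
pos [640.4  24.2  37.5] yaw -174.2 q [-0.02  0.7   1.4   0.    1.05  1.45] t 7.05 F [ 0.2 -0.1 -0.4]
shift [-2.1  0.5  4.5] turn [ 0.   0.1 -0. ]
```

View pics/w5.png

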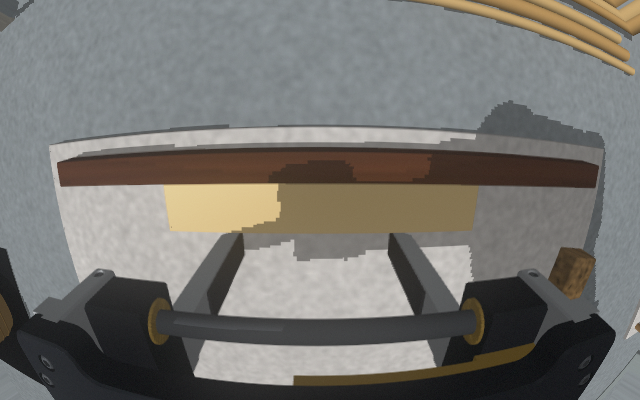

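```bash
for i in 1 2; do python3 -m jog '[-1,0,0,0,0,0,-1.5,0,0,0,0,0,-1.5,0,0,0,0,0]' | grep -E 'pos|force'; done
```

```text
eef_pos: [641.9, 24.4, 37.5]
wrist_force: [0.6, -0.0, 0.3]
eef_pos: [642.2, 24.5, 37.4]
wrist_force: [-10.6, -0.8, 7.2]
```

```bash
python3 -m jog '[10,0,0,0,0,0,20,0,0,0,0,0,20,-30,0,0,0,0,20,-65,0,0,0,0,60,-65,10,0,2,0,100,-65,20,0,2,0,140,-65,30,0,2,0,180,-65,30,0,2,0,205,-65,30,0,2,0,205,-65,30,0,2,0]'
python3 - <<'E'
from h import *
goto(437,-24,56,-176.6)
from cell import manip
c=manip.camera("wrist"); cv2.imwrite(f"pics/w6.png",c["img"][:,:,::-1])
E
```

```text
clock: 8.43
eef_pos: [438.8, -26.4, 102.4]
eef_rot: [-1.571, -0.001, -3.075]
wrist_force: [-0.3, -0.6, 0.7]
finger_gap: 94.2
pos [438.8 -26.4 102.4] yaw -176.2 q [-0.14  0.22  1.95 -0.    0.98  1.36] t 8.4333 F [-0.3 -0.6  0.7]
shift [ 1.6 46.4 -2.5] turn [0.  0.4 0.1]
```

View pics/w6.png

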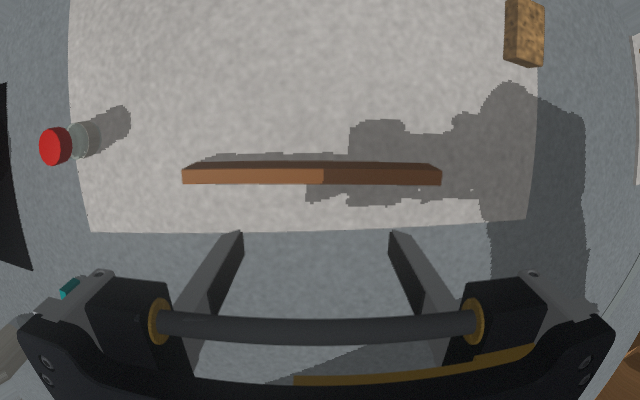

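```bash
python3 -m jog '[0,25,-2,0,0,0,0,46,-2,0,0,0,0,46,-2,0,0,0,-6,46,-2,0,0,0,-12,46,-2,0,0,0,-18,46,-2,0,0,0]'
python3 -m jog '[-4,0,0,0,0,0,-8,0,0,0,0,0,-12,0,0,0,0,0,-16,0,0,0,0,0,-20,0,0,0,0,0,-24,0,0,0,0,0,-28,0,0,0,0,0,-28,0,0,0,0,0,-28,0,0,0,0,0]'
python3 - <<'E'
from h import *
goto(437,-24,37,-174.3)
from cell import manip
c=manip.camera("wrist"); cv2.imwrite(f"pics/w7.png",c["img"][:,:,::-1])
E
```

```text
clock: 8.98
eef_pos: [462.0, -23.0, 57.7]
eef_rot: [-1.57, 0.002, -3.074]
wrist_force: [-0.4, 0.3, 0.7]
finger_gap: 93.8
clock: 9.73
eef_pos: [488.2, -21.1, 56.3]
eef_rot: [-1.571, -0.0, -3.074]
wrist_force: [0.6, 0.3, -0.1]
finger_gap: 93.7
pos [488.2 -21.1  56.3] yaw -176.1 q [-0.12  0.39  1.85 -0.    0.9   1.39] t 9.7333 F [ 0.6  0.3 -0.1]
shift [51.3 19.4 -0.5] turn [ 0.  -1.8  0. ]
```

View pics/w7.png

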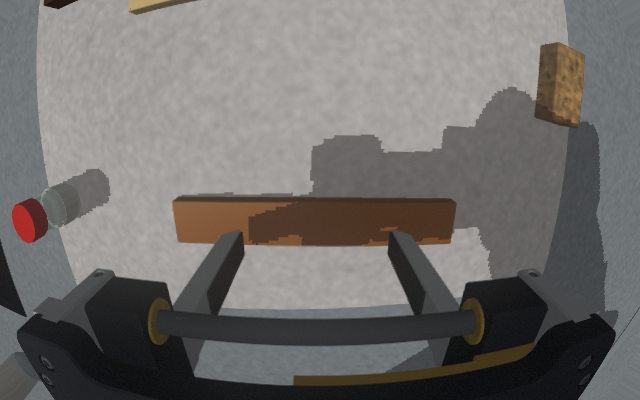

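```bash
python3 -m jog '[20,0,0,0,-1,0,40,0,0,0,-2,0,40,0,0,0,-2,0,40,10,0,0,-2,0,40,19,0,0,-2,0,40,19,0,0,-2,0,40,19,0,0,-2,0]'
python3 -m jog '[-8,0,0,0,0,0,-16,0,0,0,0,0,-24,0,0,0,0,0,-32,0,0,0,0,0,-40,0,0,0,0,0,-48,0,0,0,0,0,-56,0,0,0,0,0,-64,0,0,0,0,0,-72,0,0,0,0,0,-80,0,0,0,0,0]'
python3 - <<'E'
from h import *
cs,sn=np.cos(.0995),np.sin(.0995)
goto(564.7+47.5*cs,.1+47.5*sn,37,-174.3)
from cell import manip
c=manip.camera("wrist"); cv2.imwrite(f"pics/w8.png",c["img"][:,:,::-1])
E
```

```text
clock: 10.37
eef_pos: [448.3, -23.7, 36.6]
eef_rot: [-1.571, -0.002, -3.04]
wrist_force: [0.0, -0.1, 1.0]
finger_gap: 94.0
clock: 11.2
eef_pos: [528.6, -15.5, 37.4]
eef_rot: [-1.571, -0.0, -3.04]
wrist_force: [-1.4, 0.1, 1.5]
finger_gap: 94.0
pos [528.6 -15.5  37.4] yaw -174.2 q [-0.1   0.49  1.74  0.    0.9   1.37] t 11.2 F [-1.4  0.1  1.5]
shift [-85.    0.4 -11.8] turn [0.  0.1 0. ]
```

View pics/w8.png

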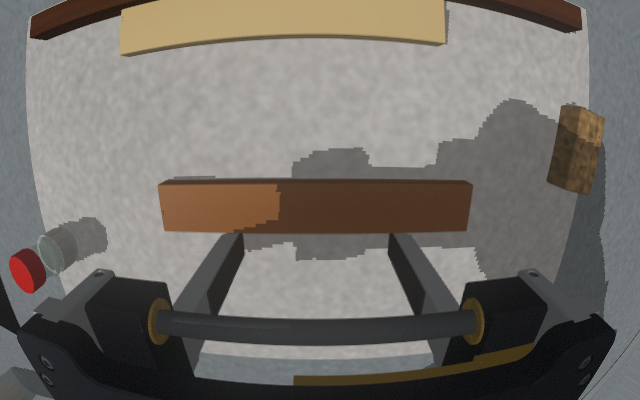

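```bash
python3 -m jog '[-8,0,0,0,0,0,-16,0,0,0,0,0,-24,0,0,0,0,0,-32,0,0,0,0,0,-40,0,0,0,0,0,-48,0,0,0,0,0,-56,0,0,0,0,0,-64,0,0,0,0,0,-72,0,0,0,0,0,-76,0,0,0,0,0]'
python3 -m jog '[-2,0,0,0,0,0,-4,0,0,0,0,0,-6,0,0,0,0,0,-7,0,0,0,0,0,-7,0,0,0,0,0]'
python3 - <<'E'
from h import *
cs,sn=np.cos(.0995),np.sin(.0995)
goto(564.7+47.5*cs,.1+47.5*sn,37,-174.3)
E
```

```text
clock: 12.08
eef_pos: [604.5, -7.8, 37.5]
eef_rot: [-1.571, 0.0, -3.039]
wrist_force: [-0.9, 0.4, 0.4]
finger_gap: 93.9
clock: 12.5
eef_pos: [610.5, -7.2, 37.4]
eef_rot: [-1.571, 0.0, -3.04]
wrist_force: [-0.4, 0.3, -0.4]
finger_gap: 93.9
pos [610.5  -7.2  37.4] yaw -174.2 q [-0.07  0.64  1.5   0.    1.    1.4 ] t 12.5 F [-0.4  0.3 -0.4]
shift [ -2.7   0.4 -11.8] turn [ 0.   0.1 -0. ]
```

```bash
python3 -m jog '[-1,0,0,0,0,0,-1.5,0,0,0,0,0,-1.5,0,0,0,0,0]' | grep -E 'pos|force';python3 -m jog '[-1,0,0,0,0,0,-1.2,0,0,0,0,0,-1.2,0,0,0,0,0]' | grep -E 'pos|force'; python3 - <<'E'
from cell import manip
import cv2
c=manip.camera("wrist"); cv2.imwrite(f"pics/w9.png",c["img"][:,:,::-1])
E
```

```text
eef_pos: [612.0, -7.0, 37.5]
wrist_force: [-0.1, -0.6, -0.6]
eef_pos: [613.0, -6.9, 37.5]
wrist_force: [-4.2, -0.3, 1.2]
```

View pics/w9.png

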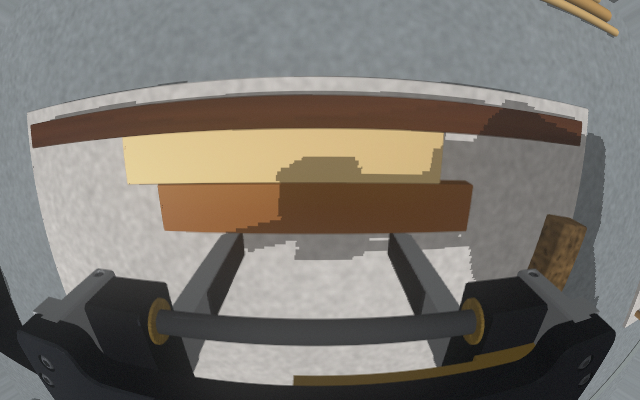

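```bash
python3 -m jog '[-1,0,0,0,0,0,-1,0,0,0,0,0]' | grep -E 'pos|force'; python3 -m jog '[10,0,0,0,0,0,25,0,0,0,0,0,25,-30,0,0,0,0,25,-70,0,0,0,0,60,-110,0,0,0,0,100,-140,30,0,0,0,140,-150,70,0,0,0,170,-150,110,0,0,0,190,-150,150,0,0,0,210,-150,190,0,0,0]';python3 -m jog '[20,-20,40,0,0,0,40,-40,80,0,0,0,60,-40,120,0,0,0,80,-40,160,0,0,0,80,-40,200,0,0,0,80,-40,240,0,0,0,80,-40,240,0,0,0]'
python3 - <<'E'
from cell import manip
from h import *
c=manip.camera("top"); cv2.imwrite("pics/t9.png",cv2.resize(c["img"][80:240,250:460],None,fx=3.6,fy=3.6,interpolation=cv2.INTER_CUBIC)[:,:,::-1])
c2=manip.camera("scene"); cv2.imwrite("pics/s9.png",cv2.resize(c2["img"][140:300,130:390],None,fx=3,fy=3,interpolation=cv2.INTER_CUBIC)[:,:,::-1])
E
```

```text
eef_pos: [613.2, -6.9, 37.4]
wrist_force: [-10.3, -1.2, 6.4]
clock: 14.05
eef_pos: [445.3, -171.2, 186.6]
eef_rot: [-1.57, 0.002, -3.038]
wrist_force: [1.1, -0.1, -0.4]
finger_gap: 94.0
clock: 14.63
eef_pos: [390.3, -421.3, 225.3]
eef_rot: [-1.57, 0.0, -3.042]
wrist_force: [-1.1, 0.3, -0.6]
finger_gap: 94.0
```

View pics/t9.png

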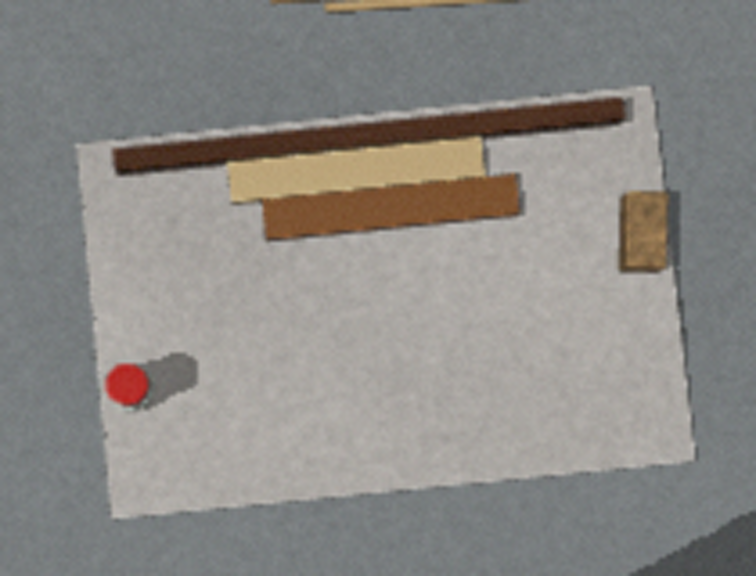

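View pics/s9.png

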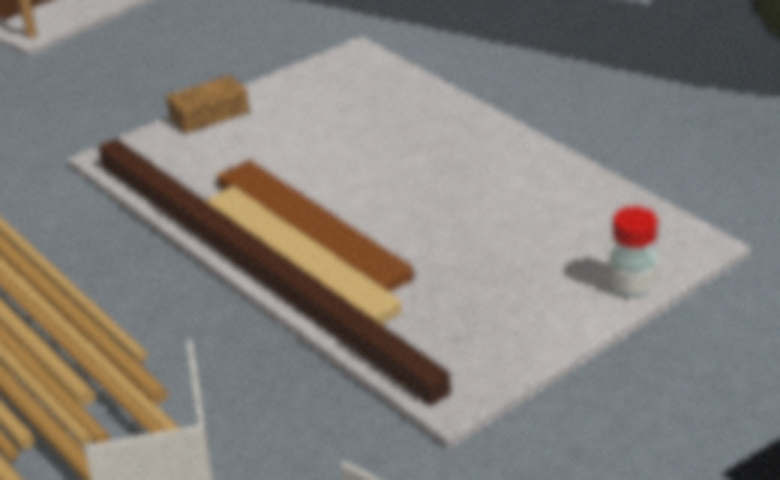

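```bash
python3 - <<'E'
from cell import manip
from h import *
c=manip.camera("top"); hsv=cv2.cvtColor(c["img"],cv2.COLOR_RGB2HSV).astype(int)
f=lambda a:unproj(c,np.array(a)/3.6+[249.7,79.7],22)[:,:2]
a=.0995; M=np.array([[np.cos(a),-np.sin(a)],[np.sin(a),np.cos(a)]])
for n,q in(("pale",[(229,163),(483,138),(486,176),(232,203)]),("brown",[(264,200),(519,175),(522,214),(267,240)])):
    b=(f(q)-[564.7,.1])@M; e=(b[0]+b[3]-b[1]-b[2]); print(n,b.mean(0).round(1),"angle",np.degrees(np.arctan2(e[0],e[1])).round(2))
print(manip.sign_off())
E
```

```text
pale [102.9  10.5] angle -0.1
brown [ 70.8 -14. ] angle 0.02
the job is handed in; nothing more can be done
None
```

I tipped both slats flat and slid them against the strip. The pale slat went first, flush to the strip, and the brown one is flush against it. I then backed the arm clear and handed the job in at about 14.7 s.

- **Positions:** my last check from the top camera, good to about 2 mm, put the pale slat at board x ≈ 103 mm, y ≈ 10 mm. The brown slat is at x ≈ 71 mm, y ≈ −14 mm. The allowed x ranges are 98–108 mm and 62–76 mm.
- **Angle:** both slats are within about 0.1° of parallel to the strip.
- **Contact:** the force rose to about 10 N only at the end of each push, with the slat up against the strip or the other slat. That agrees with the pictures.
- **Other things:** the glue pot and sanding block look unmoved in the final top and scene pictures. I did not re-measure the twine spool, but the arm never went near it.

No check failed or disagreed. The sign-off call reports no verdict, so I don't know the judged result.

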